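# Torque-check a clamp screw

### The arm

A 6-joint arm with a two-finger parallel gripper is mounted at the origin on a cart in front of the work surface, level with it; the furniture and walls round the work are solid. World frame = base frame: x ahead of the robot, y to its left, z up, the work surface at z = 0. Lengths are in m, angles in rad, forces in N, time in s.
With the tool pointing down it reaches from about 0.225 to 0.875 m from the base axis. Payload 3.4 kg.
Tool frame: the origin (TCP) lies midway between the tips of the shut fingers; the grasp point (between the pads) lies 19 mm behind it (manip.pinch_z is the z of the grasp point in the tool frame, in m); z points along the fingers, x is the direction in which the jaws open and shut, and the axes are right-handed (so a half turn about z gives the same grasp; the last joint's range is limited). The gripper opens to 85 mm and grips with 20 to 120 N. Pads are 22 mm wide; open, the fingers measure 114 mm over their backs; the gripper's body (76 mm by 85 mm) begins 54 mm behind the grasp point. The pads swing forward as they close: fully open they stand 13 mm farther back than shut.
Start: joints at [1.037, 0.276, 1.505, -0, 1.361, -0.121], TCP at [0.231, 0.527, 0.231] pointing down, gripper open.
Joint ranges: [-2.89, 2.89], [-0.75, 2.08], [0.22, 2.7], [-1.18, 4.32], [0.11, 2.71], [-2.7, 2.7]. Speed limits (rad/s): [2.57, 2.57, 3.14, 3.14, 3.14, 3.14].

### API

Orientations are given as a unit quaternion [w, x, y, z].
In Python, from rig import manip gives the robot as it stands. The module is installed in compiled form; this text tells all that it offers.
- The arm moves only by the tool drive_tool, never from a script. Its argument "steps" is a list of rows, each a list of 5 numbers: the shift along the tool's x, y, z in mm, then the turn about the tool's z in rad, then the gripper command: -1 is shut, 1 is fully open, values between are in proportion. A call has 1 to 5 rows; each row is the pose to reach, as a shift and turn from the pose measured when the call began, along the tool's axes at that moment; what a row does not reach only later rows make up. A row lasts 1/10 s, in which the tool goes at most 50 mm and 8.59 degrees, less where a joint would pass 70% of its speed; a pose out of reach is approached as far as the arm can. A call with a gripper value outside its range is refused whole. The fingers move at their own pace and stop on an object; "squeeze" is the grip in N (left out, the last holds). Time passes only in rows, so rows that repeat a pose let the fingers close. It gives the time, the measured TCP pose, the force and the opening at its end, in the units of the state.
- manip.get_state(): the state, without advancing time (a new reading comes with each control period).
- manip.get_image(name): name is "side" or "top" or "wrist"; returns the picture (420x560x3 uint8, blue, green, red); there is no depth.
- manip.get_calibration(name): a dict with "camera_matrix" (3x3 intrinsics, pixels), "rvec" (rotation vector, rad) and "tvec" (3), from world to camera coordinates, as OpenCV has them. Camera axes: x right, y down, z forward; pixel columns grow to the right and rows downward; lengths in m; the calibration is good to about 2 mm. A picture is of the moment at which its call begins: read the wrist's pose just before it. get_calibration takes no time and is no camera call; for the wrist camera it gives the pose at the moment of the call.
- manip.sign_off(): hands the job in, once; it reports no verdict.
Trained networks look in the newest picture that a camera, given by its name, has taken for a name from the list of things; names that differ only in an ending like _2 or _b are one class to them, and where a whole thing is asked for, a point or a joint stands for the part that bears it (a point fixed in the world has none). Each returns a list of dicts, best first, with "conf" (0 to 1); they miss things now and then, are a little off and sometimes report something else, mostly with a low value. They report only what shows in the picture. A call takes as long as a camera call. They do not tell look-alikes from the thing itself.
- manip.masks_of(camera, name): "pixels" (420x560 bool, what is visible of it) and "location" ([column, row] in pixels, amid what is visible of it).
The state is a dict: "clock": time; "qpos": joint angles; "qd": joint speeds; "effort": joint torques, N m; "position": TCP position; "ee_rot": TCP orientation; "contact_force": force on the tool from outside, world axes, zero at the start; "moment": the same for the moment, N m; "width": finger opening in m.
Only numpy, scipy, OpenCV 4.12 (cv2) and the standard library are available. Lean on these libraries where they do the work, as an engineer would, in place of code of your own. Each camera call takes 0.05 s, during which the arm holds its last target.

### The job

Take the torque key out of its wooden stand, seat its blade fully in the slot of the jig's clamp screw and load the screw clockwise (seen from above) to 0.5 N m, never beyond 0.65 N m, keeping the load on for two seconds to prove that the screw holds without turning. Then let the load off and put the key back fully home and upright in the slot of its stand, and let go of it; leave the screw as tight as it was and the things lying about undisturbed.

Things in the scene. Friction and masses are not known exactly. Their poses are not given: they have to be found in the camera images.
- key_grip (a point): Middle of the black wing handle of the torque key: an upright flat wing 64 mm long (its x), 14 mm thick (its y, grip across this) and 41 mm high, 71.5 mm straight above the key's blade tip. Below the wing lie a small hub (22 mm across, top 20.5 mm below this point) and a steel stem. The key weighs 0.23 to 0.35 kg, stands upright (z up) in the stand at the start, and is the same either way round (half a turn). Any grip of 40 N or more carries the torque of the check
- key_tip (a point): Bottom middle of the key's blade, on the key's axis. The blade is 40 mm long (x) and 6 mm thick (y), its lowest 3 mm narrowed to 37 x 3.8 mm; 12 mm above this point a round shoulder 39 mm across rests on the mouth of the slot when the key is fully home, so home is 12 mm deep. x is along the blade, parallel to the unloaded wing
- key_handle (a joint): Torque reading of the key: the wing is sprung on the stem, and this is its twist against the blade in rad, positive when the wing is turned clockwise seen from above. The spring gives 10 N m per rad: 0.05 rad is 0.5 N m. Free of load it reads 0. A small pointer beside the stem shows it
- slot_mouth (a point): Middle of the mouth of the slot in the oblong steel cap (58 x 30 mm) on top of the clamp screw, above the screw's round flange (60 mm across), in the middle of the bridge of a grey clamping jig (base 100 x 150 mm). The mouth is 86.5 mm above the table. The slot is 43.5 mm long (x), 9 mm wide (y), 14 mm deep; the blade has about 0.07 rad of free play in it either way. The two ways round are alike
- screw_tab (a point): Outer end of the small steel tab on the rim of the screw's flange, 36 mm from the screw's axis and 18 mm lower than the slot's mouth: it shows whether the screw turns
- clamp_screw (a joint): Angle of the screw itself (flange and tab) in rad, clockwise positive, any value at the start. It stands still up to about 0.75 N m and slips above that. The cap with the slot has play on it: from where it is found it turns clockwise by 0 to 0.36 rad, with 0.03 N m of friction, before it takes up the screw; the amount is felt, not seen. Turning the cap in its play does not turn the screw
- key_stand_hole0 (a point): Middle of the mouth of the slot in the key's wooden stand, a fixed block 84 x 56 x 35 mm, on its top face 35 mm above the table. The slot is 43.5 mm long (x), 9 mm wide (y), 16 mm deep; the two ways round are alike
- screw_tin: Round open tin of screws, 77 mm across, 30 mm high, loose bystander; origin at its underside
- tape_measure: Tape measure, 36 x 88 x 62 mm, loose bystander; origin at its underside
- cork_block: Cork sanding block, 64 x 107 x 35 mm, loose bystander; origin at its underside
- torque_key: The whole torque key; origin at its blade tip, as key_tip
Not all that is in view belongs to the job. What is shaped like the torque_key but purple is not meant.

How it is judged:
By the outcome, as a careful person would: the job done as asked, in the order asked, and still so for the second after the job is handed in, with the robot touching nothing.
It also fails if it takes over 64 s, if anything falls off the work surface, if the arm or the gripper's body presses on something with over 40 N, if the wrist force passes 120 N, or if a joint passes its speed limit or range.

## Working session

There is one attempt and no reset: what is moved stays moved. The work goes in short steps, Python scripts to look and compute and a tool call to move; the robot and the scene stay as the last step left them, time stands still between calls to the robot, and variables do not carry over. Pictures are saved under pics/ and viewed, and the job is handed in when it is done.

Besides the shell and the picture viewer there is one more tool, called after "Emit:" as name(argument=value, ...), one argument or row to a line, values as JSON. drive_tool: Moves the arm, as the interface text tells. Its arguments: {"type":"object","properties":{"steps":{"type":"array","items":{"type":"array","items":{"type":"number"}}},"squeeze":{"type":"number"}},"required":["steps"]}

```bash
mkdir -p pics
cat > h.py <<'E'
import numpy as np, cv2
from rig import manip
from scipy.spatial.transform import Rotation as R
def cal(n):
    c=manip.get_calibration(n); return np.array(c["camera_matrix"]),np.array(c["rvec"],float).ravel(),np.array(c["tvec"],float).ravel()
def ray(c,uv):
    K,r,t=c; Rm=cv2.Rodrigues(r)[0]; o=-Rm.T@t; d=Rm.T@np.linalg.inv(K)@np.array([uv[0],uv[1],1.]); return o,d/np.linalg.norm(d)
def onz(c,uv,z):
    o,d=ray(c,uv); return o+d*(z-o[2])/d[2]
def proj(c,P):
    K,r,t=c; return cv2.projectPoints(np.array(P,float).reshape(-1,3),r,t,K,None)[0].reshape(-1,2)
E
python3 - <<'E'
from h import *
print({k:np.round(v,3) for k,v in manip.get_state().items()}, manip.pinch_z)
for n in ["side","top","wrist"]:
    im=manip.get_image(n); cv2.imwrite(f"pics/a_{n}.png",im)
    c=cal(n); print(n,ray(c,(280,210)))
E
```

```text
{'clock': np.float64(0.0), 'qpos': array([ 1.037,  0.277,  1.506,  0.   ,  1.361, -0.121]), 'qd': array([-0.001, -0.001, -0.001, -0.   ,  0.   , -0.001]), 'effort': array([-1.0000e-03, -4.1678e+01, -2.4580e+01, -0.0000e+00,  1.1000e-02,
       -0.0000e+00]), 'position': array([0.23 , 0.526, 0.23 ]), 'ee_rot': array([ 0.   ,  0.837,  0.547, -0.001]), 'contact_force': array([ 0.631, -0.893,  0.214]), 'moment': array([-0.072,  0.032, -0.028]), 'width': np.float64(0.085)} -0.0187
side (array([ 0.76230569, -0.79640293,  0.897277  ]), array([-0.24818549,  0.64593471, -0.72192265]))
top (array([ 0.32232747, -0.02074124,  1.04842229]), array([ 0.17352681, -0.02592636, -0.98448782]))
wrist (array([0.15958871, 0.55728669, 0.37313224]), array([ 0.27115052, -0.12319779, -0.95462019]))
```

View pics/a_side.png

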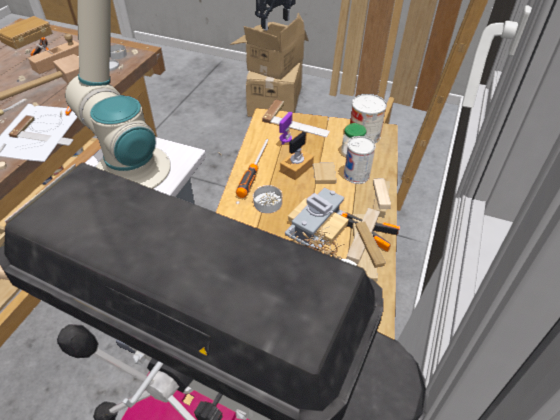

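View pics/a_top.png

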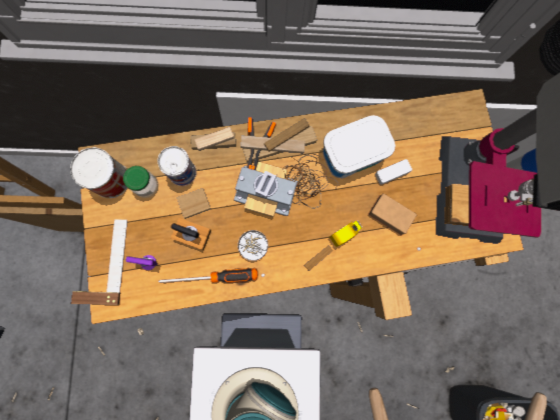

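View pics/a_wrist.png

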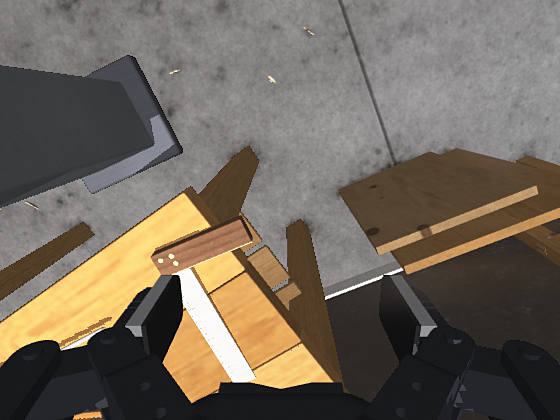

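The top picture shows two key shapes. The black-winged one stands in the wooden block at about (187,233), and the purple one is at (142,263) with no stand. The black one in its stand fits the description. The jig is at (266,188).

Run:
```python
from h import *
im=manip.get_image("top"); c=cal("top")
for n,z in [("key_grip",.0905),("slot_mouth",.0865),("key_stand_hole0",.035),("screw_tab",.0685),("torque_key",.09)]:
    for d in manip.masks_of("top",n)[:3]:
        print(n,round(d["conf"],2),np.round(d["location"],1),d["pixels"].sum(),np.round(onz(c,d["location"],z),4))
a=cv2.resize(im[205:280,125:225],None,fx=6,fy=6,interpolation=cv2.INTER_CUBIC)
b=cv2.resize(im[155:230,220:320],None,fx=6,fy=6,interpolation=cv2.INTER_CUBIC)
cv2.imwrite("pics/b1.png",a);cv2.imwrite("pics/b2.png",b)
```

```text
key_grip 0.61 [185.4 233.7] 216 [0.4265 0.1794 0.0905]
key_grip 0.55 [138.7 259.2] 218 [0.3628 0.285  0.0905]
slot_mouth 0.88 [263.2 184. ] 404 [ 0.5559 -0.0028  0.0865]
slot_mouth 0.27 [267.6 186.4] 410 [ 0.5502 -0.0139  0.0865]
key_stand_hole0 0.62 [266.6 185.7] 453 [ 0.5642 -0.0109  0.035 ]
screw_tab 0.97 [264.6 185.6] 485 [ 0.5562 -0.0062  0.0685]
torque_key 0.61 [189.2 227.9] 248 [0.4408 0.1713 0.09  ]
torque_key 0.5 [146.8 261.1] 263 [0.3589 0.2659 0.09  ]
```

View pics/b1.png

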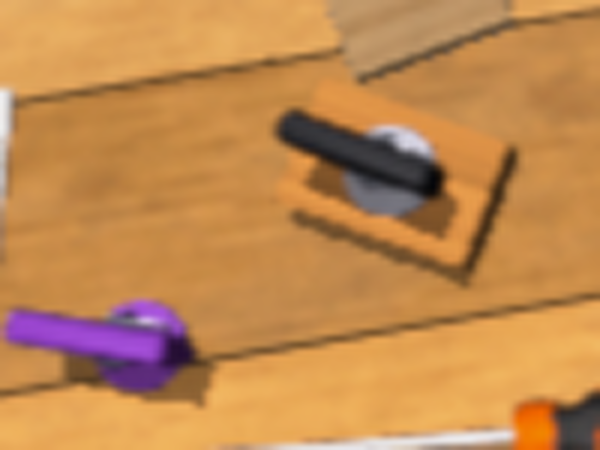

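View pics/b2.png

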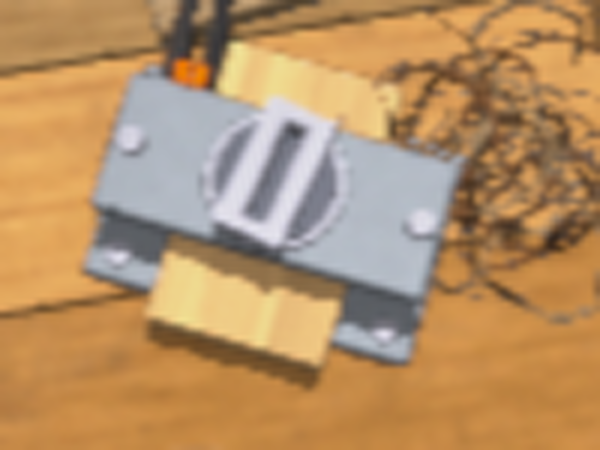

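```bash
cat >> h.py <<'E'
def plan(xy,z,yaw=None):
    """shift in tool axes (mm) & turn needed; yaw = world angle of tool x (mod pi)"""
    s=manip.get_state(); q=np.array(s["ee_rot"]); Rm=R.from_quat(q[[1,2,3,0]]).as_matrix()
    d=Rm.T@(np.array([xy[0],xy[1],z])-s["position"])*1000
    cy=np.arctan2(Rm[1,0],Rm[0,0]); t=None
    if yaw is not None:
        t=-(yaw-cy); t=(t+np.pi/2)%np.pi-np.pi/2
    print("clock",round(float(s["clock"]),2),"pos",np.round(s["position"],4),"toolx yaw",round(cy,4),"tilt",np.round(Rm[:2,2],4),"q6",round(s["qpos"][5],3))
    print("shift",np.round(d,1),"turn",t if t is None else round(t,4),"F",np.round(s["contact_force"],2),"M",np.round(s["moment"],3),"w",round(float(s["width"]),4))
    return d,t
E
python3 - <<'E'
from h import *
c=cal("top")
f=lambda u,v,ox,oy,z: onz(c,((u+.5)/6-.5+ox,(v+.5)/6-.5+oy),z)
a=f(290,128,125,205,.115);b=f(430,178,125,205,.115); print("wing",a,b,(a+b)/2, np.arctan2(*(b-a)[1::-1]))
a=f(297,125,220,155,.0865);b=f(257,222,220,155,.0865); print("slot",a,b,(a+b)/2,np.linalg.norm(b-a), np.arctan2(*(b-a)[1::-1]))
k=(f(290,128,125,205,.115)+f(430,178,125,205,.115))/2
w=f(430,178,125,205,.115)-f(290,128,125,205,.115)
yaw=np.arctan2(w[1],w[0])+np.pi/2
plan(k[:2],.23,yaw)
E
```

```text
wing [0.44129594 0.20443694 0.115     ] [0.42326213 0.14905166 0.115     ] [0.43227904 0.1767443  0.115     ] -1.8855766509703211
slot [ 0.57825754 -0.01673079  0.0865    ] [ 0.53664547 -0.00152716  0.0865    ] [ 0.5574515  -0.00912898  0.0865    ] 0.04430253889931314 2.7912949900152757
clock 0.45 pos [0.2307 0.5267 0.2313] toolx yaw 1.158 tilt [-0. -0.] q6 -0.121
shift [-239.7  325.1    1.3] turn 1.4728 F [-0.24 -0.16 -0.47] M [ 0.041 -0.013  0.024] w 0.0856
```

Emit:
drive_tool(
  steps=[
    [-239.7,325.1,0,1.473,1],
    [-239.7,325.1,0,1.473,1],
    [-239.7,325.1,0,1.473,1],
    [-239.7,325.1,0,1.473,1],
    [-239.7,325.1,0,1.473,1],
  ],
)

```text
clock: 0.95
position: [0.3561, 0.3085, 0.2315]
ee_rot: [-0.0, 0.98, 0.2, 0.0]
contact_force: [1.1, 0.1, 0.5]
width: 0.0851
```

Run:
```python
from h import *
plan((.4323,.1767),.23,-.315)
```

```text
clock 0.95 pos [0.3561 0.3085 0.2315] toolx yaw 0.4025 tilt [0.0009 0.0004] q6 0.164
shift [ 18.5 151.1   1.5] turn 0.7175 F [1.09 0.14 0.5 ] M [-0.011 -0.041 -0.025] w 0.0851
```

Emit:
drive_tool(
  steps=[
    [18.5,151,0,0.7175,1],
    [18.5,151,0,0.7175,1],
    [18.5,151,0,0.7175,1],
    [18.5,151,0,0.7175,1],
    [18.5,151,0,0.7175,1],
  ],
)

```text
clock: 1.45
position: [0.4334, 0.1748, 0.2316]
ee_rot: [-0.0, 0.987, -0.162, 0.001]
contact_force: [0.3, -0.1, 0.5]
width: 0.0854
```

Run:
```python
from h import *
plan((.4323,.1767),.23,-.315)
c=cal("wrist"); im=manip.get_image("wrist"); cv2.imwrite("pics/c.png",im)
import pickle; pickle.dump(c,open("c.pkl","wb"))
for n,z in [("key_grip",.0945),("key_stand_hole0",.035)]:
    for d in manip.masks_of("wrist",n)[:3]:
        print(n,round(d["conf"],2),np.round(d["location"],1),d["pixels"].sum(),np.round(onz(c,d["location"],z),4))
        if n=="key_grip":
            m=d["pixels"].astype(np.uint8); print(cv2.minAreaRect(cv2.findNonZero(m)))
```

```text
clock 1.45 pos [0.4334 0.1748 0.2316] toolx yaw -0.3248 tilt [0.0012 0.0002] q6 0.559
shift [-1.7 -1.5  1.6] turn -0.0098 F [ 0.34 -0.07  0.49] M [ 0.058 -0.006 -0.008] w 0.0854
key_grip 0.95 [280.6 196.4] 1453 [0.4347 0.1768 0.0945]
((280.0, 195.5), (83.0, 24.0), 90.0)
key_grip 0.57 [153.3  94.5] 2541 [0.3676 0.2856 0.0945]
((158.2261962890625, 95.8516845703125), (86.94183349609375, 40.5175895690918), 73.44293212890625)
key_grip 0.48 [280.6 187.4] 1936 [0.4372 0.1842 0.0945]
((282.48565673828125, 195.02346801757812), (82.34176635742188, 38.117584228515625), 76.50426483154297)
key_stand_hole0 0.8 [272.7 161.2] 2989 [0.4338 0.1985 0.035 ]
key_stand_hole0 0.44 [277.9 187.7] 1968 [0.43   0.1712 0.035 ]
```

View pics/c.png

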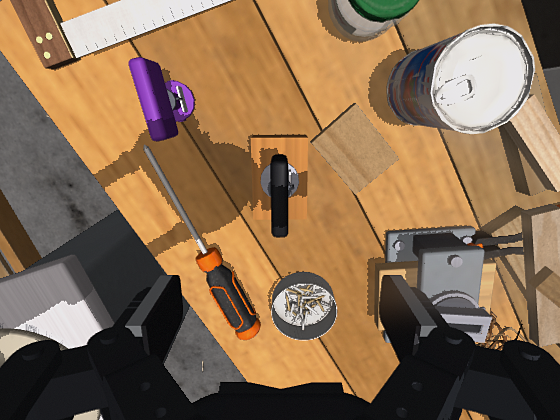

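The wrist picture shows the black wing upright on its stand at (280,196), running vertically, so the jaws are aligned across it. The purple look-alike is at (155,98), away from the job. Next I fit the wing model to its outline.

```bash
cat >> h.py <<'E'
from scipy.optimize import minimize
def box(x,y,yaw,zc,L=.064,T=.014,H=.041):
    P=np.array([[sx*L/2,sy*T/2,sz*H/2] for sx in(1,-1) for sy in(1,-1) for sz in(1,-1)])
    return P@R.from_euler("z",yaw).as_matrix().T+[x,y,zc]
def fitwing(c,mask,x0,zc):
    S=4
    m=cv2.resize(mask.astype(np.float32),None,fx=S,fy=S,interpolation=cv2.INTER_LINEAR)
    m=cv2.GaussianBlur(m,(0,0),3)
    def cost(p):
        h=cv2.convexHull(proj(c,box(p[0]/1e3,p[1]/1e3,p[2]/20,zc)).astype(np.float32))
        h=((h+.5)*S-.5)
        r=np.zeros_like(m); cv2.fillConvexPoly(r,np.round(h*16).astype(np.int32),1.,cv2.LINE_AA,4)
        r=cv2.GaussianBlur(r,(0,0),3)
        return ((r-m)**2).sum()
    p0=[x0[0]*1e3,x0[1]*1e3,x0[2]*20]
    s=minimize(cost,p0,method="Nelder-Mead",options=dict(initial_simplex=[p0]+[list(np.array(p0)+3*np.eye(3)[i]) for i in range(3)],xatol=.02,fatol=.1))
    return s.x/[1e3,1e3,20],s.fun/m.sum()
E
python3 - <<'E'
from h import *
import pickle; c=pickle.load(open("c.pkl","rb")); im=cv2.imread("pics/c.png")
m=np.zeros(im.shape[:2],bool); m[150:242,268:296]=(im.max(2)<62)[150:242,268:296]
print(m.sum(), cv2.minAreaRect(cv2.findNonZero(m.astype(np.uint8))))
cv2.imwrite("pics/c2.png",cv2.resize(np.hstack([im[140:250,230:330],np.repeat(m[140:250,230:330,None]*255,3,2).astype(np.uint8)]),None,fx=4,fy=4))
p,e=fitwing(c,m,(.4323,.1767,-1.89),.0945); print(p,e)
c=cal("top")
im=cv2.imread("pics/a_top.png"); m=np.zeros(im.shape[:2],bool); m[220:245,165:202]=(im.max(2)<75)[220:245,165:202]
print(m.sum(),fitwing(c,m,(.4323,.1767,-1.89),.0945))
E
```

```text
1360 ((280.5, 195.0), (82.0, 25.0), 90.0)
[ 0.43410652  0.17891279 -1.88999616] 0.09502027175005745
159 (array([ 0.43246748,  0.17869665, -1.93501161]), np.float64(0.0980589044918804))
```

View pics/c2.png

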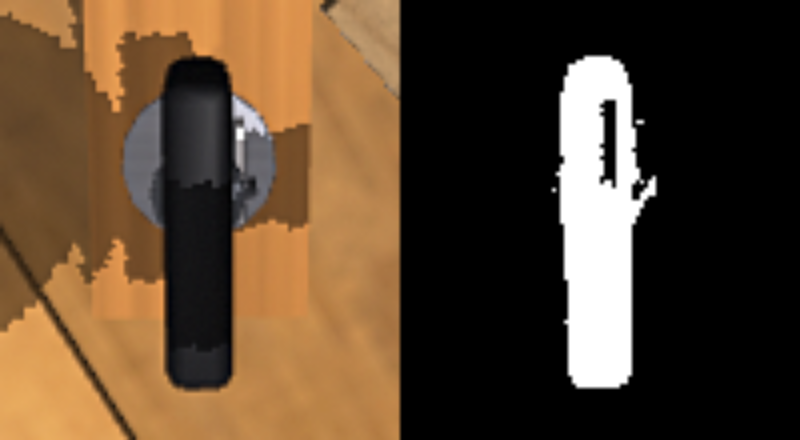

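Run:
```python
from h import *
plan((.4341,.1788),.0790,-.319)
```

```text
clock 1.6 pos [0.4324 0.1765 0.2316] toolx yaw -0.3131 tilt [0.001  0.0004] q6 0.551
shift [  0.8  -2.6 152.6] turn 0.0059 F [ 0.07  0.83 -0.09] M [ 0.016 -0.034  0.029] w 0.0851
```

Emit:
drive_tool(
  steps=[
    [1,-2.6,50,0.006,1],
    [1,-2.6,90,0.006,1],
    [1,-2.6,110,0.006,1],
    [1,-2.6,120,0.006,1],
    [1,-2.6,120,0.006,1],
  ],
)

```text
clock: 2.1
position: [0.4334, 0.179, 0.1107]
ee_rot: [0.0, 0.987, -0.158, -0.001]
contact_force: [-0.2, -0.1, 1.6]
width: 0.0852
```

Run:
```python
from h import *
plan((.4341,.1788),.0790,-.319)
c=cal("wrist"); im=manip.get_image("wrist"); cv2.imwrite("pics/d.png",im)
for p in box(.4341,.1788,-1.89,.0945): print(np.round(proj(c,p)[0]),end=' ')
```

```text
clock 2.1 pos [0.4334 0.179  0.1107] toolx yaw -0.3169 tilt [-0.0013 -0.0001] q6 0.56
shift [ 0.7 -0.1 31.7] turn 0.0021 F [-0.18 -0.11  1.55] M [-0.02   0.018  0.019] w 0.0852
[296. 341.] [293. 295.] [267. 341.] [269. 295.] [298. 215.] [294. 191.] [265. 215.] [268. 191.]
```

View pics/d.png

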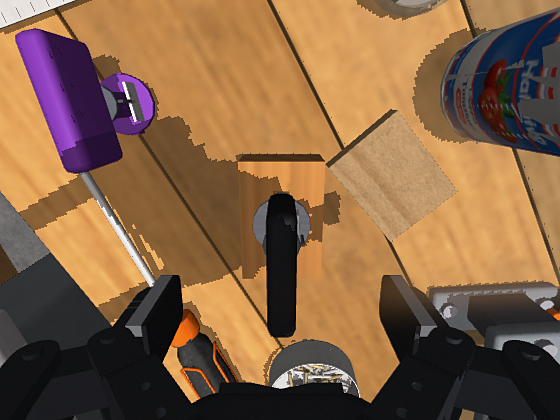

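The wing is centred between the jaws, at columns 267–298 and rows 195–335. I go down and grip.

Emit:
drive_tool(
  steps=[
    [0.7,0,20,0.002,1],
    [0.7,0,32,0.002,1],
    [0.7,0,32,0.002,1],
    [0.7,0,32,0.002,0.2],
    [0.7,0,32,0.002,-0.3],
  ],
  squeeze=70,
)

```text
clock: 2.65
position: [0.4363, 0.1793, 0.0812]
ee_rot: [-0.001, 0.987, -0.159, 0.002]
contact_force: [0.1, 0.7, -0.1]
width: 0.0591
```

Emit:
drive_tool(
  steps=[
    [0,0,0,0,-1],
    [0,0,0,0,-1],
    [0,0,0,0,-1],
    [0,0,0,0,-1],
    [0,0,0,0,-1],
  ],
  squeeze=70,
)

```text
clock: 3.15
position: [0.4358, 0.1794, 0.0814]
ee_rot: [-0.001, 0.987, -0.159, 0.001]
contact_force: [-2.3, 1.5, 3.5]
width: 0.0132
```

Run:
```python
from h import *
plan((.4341,.1788),.0790,-.319)
c=cal("wrist"); im=manip.get_image("wrist"); cv2.imwrite("pics/e.png",im)
cv2.imwrite("pics/es.png",cv2.resize(manip.get_image("side")[110:230,240:400],None,fx=5,fy=5))
```

```text
clock 3.15 pos [0.4358 0.1794 0.0814] toolx yaw -0.3191 tilt [0.0032 0.0014] q6 0.561
shift [-1.5  1.1  2.4] turn -0.0001 F [-2.33  1.49  3.48] M [0.152 0.354 0.002] w 0.0132
```

View pics/e.png

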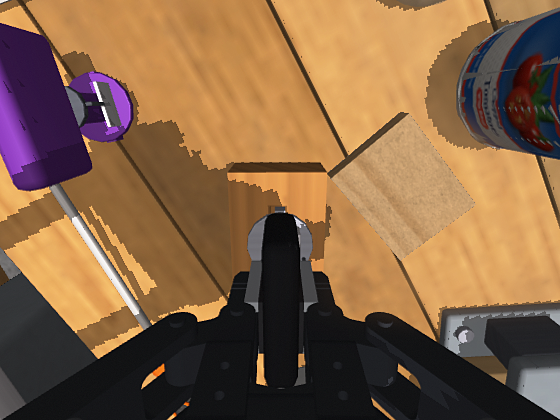

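View pics/es.png

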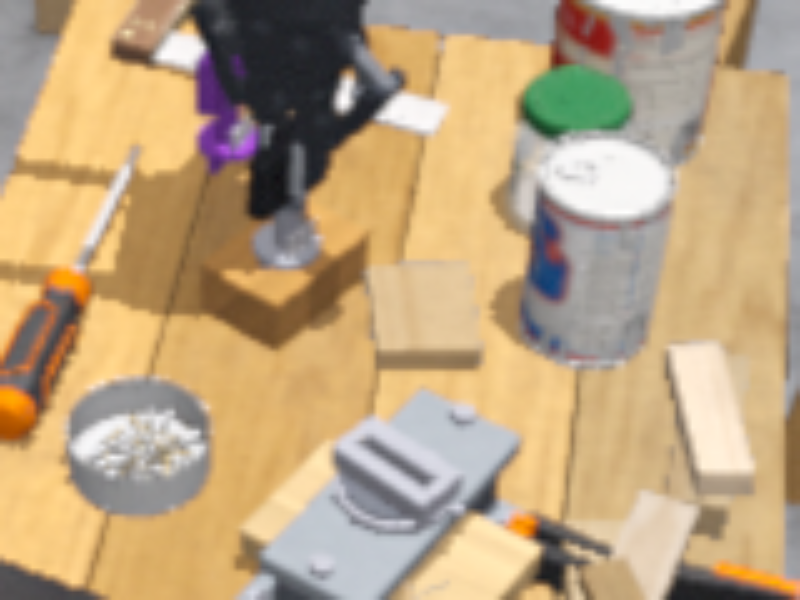

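Run:
```python
from h import *
c=cal("wrist"); im=cv2.imread("pics/e.png")
s=manip.get_state(); Rm=R.from_quat(np.array(s["ee_rot"])[[1,2,3,0]]).as_matrix()
th=np.linspace(0,2*np.pi,60)
out=[]
for dy in (-2,0,2):
    g=im.copy()
    for z,col in((.035,(0,0,255)),(.039,(0,255,0))):
        ce=s["position"]+Rm@np.array([0,dy/1e3,0]); P=np.c_[ce[0]+.0195*np.cos(th),ce[1]+.0195*np.sin(th),0*th+z]
        cv2.polylines(g,[np.round(proj(c,P)*16).astype(int)],True,col,1,cv2.LINE_AA,4)
    # wing box
    ce=s["position"]+Rm@np.array([0,dy/1e3,0]); b=box(ce[0],ce[1],-1.89,.0945)
    for i in (0,2,4,6): cv2.circle(g,tuple(np.round(proj(c,b[i])[0]).astype(int)),1,(255,255,0),-1)
    out.append(cv2.resize(g[150:400,220:340],None,fx=2.2,fy=2.2))
cv2.imwrite("pics/f.png",np.hstack(out))
```

```text
(no output)
```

View pics/f.png

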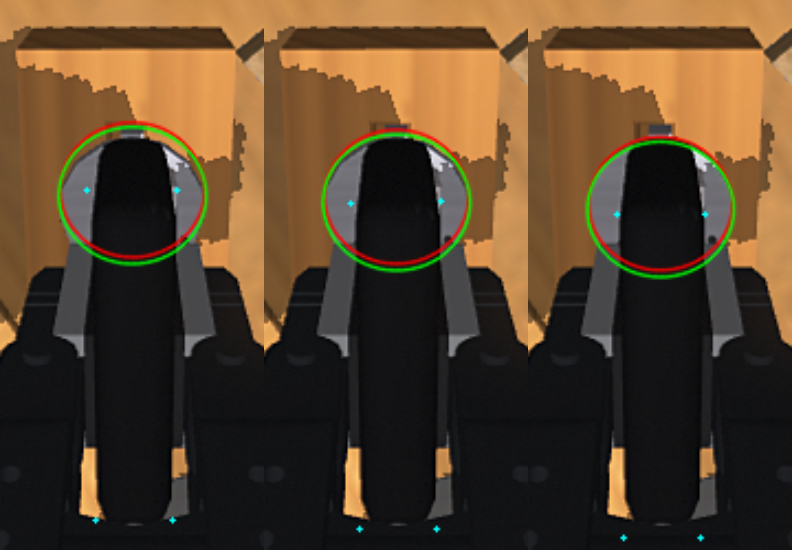

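Gripped squarely. The key's axis lies about 0.7 mm toward tool -y from the TCP. Now I lift.

Emit:
drive_tool(
  steps=[
    [0,0,-8,0,-1],
    [0,0,-20,0,-1],
    [0,0,-50,0,-1],
    [0,0,-90,0,-1],
    [0,0,-112,0,-1],
  ],
)

```text
clock: 3.75
position: [0.4371, 0.1793, 0.1962]
ee_rot: [-0.002, 0.987, -0.159, 0.004]
contact_force: [0.7, 0.2, -2.3]
width: 0.0131
```

Run:
```python
from h import *
yaw=-1.92
d,t=plan((.5574,-.0091),.19,yaw)
# hover with slot 70mm toward image-up (tool -y); tool y dir in world for tool-down, tool x yaw: y = (sin,-cos)
o=np.array([np.sin(yaw),-np.cos(yaw)])*.07
print(o); plan(np.array([.5574,-.0091])+o,.19,yaw)
im=manip.get_image("wrist"); cv2.imwrite("pics/g.png",im)
```

```text
clock 3.75 pos [0.4371 0.1793 0.1962] toolx yaw -0.319 tilt [0.0078 0.0019] q6 0.561
shift [173.3 141.2   6.8] turn -1.5406 F [ 0.74  0.23 -2.34] M [ 0.052 -0.083 -0.   ] w 0.0131
[-0.06577518  0.02395048]
clock 3.75 pos [0.4371 0.1793 0.1962] toolx yaw -0.319 tilt [0.0078 0.0019] q6 0.561
shift [103.4 139.1   6.3] turn -1.5406 F [ 0.74  0.23 -2.34] M [ 0.052 -0.083 -0.   ] w 0.0131
```

View pics/g.png

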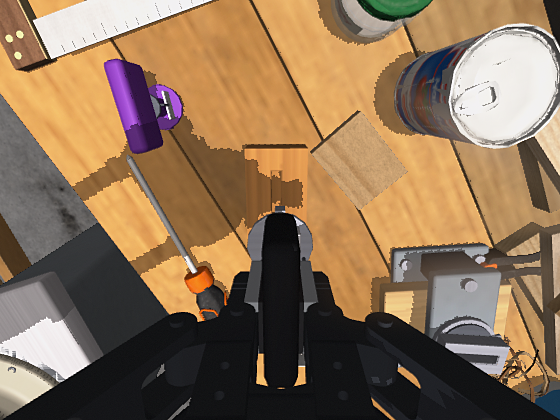

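Emit:
drive_tool(
  steps=[
    [103,139,4,1.6,-1],
    [103,139,4,1.6,-1],
    [103,139,4,1.6,-1],
    [103,139,4,1.6,-1],
    [103,139,4,1.6,-1],
  ],
)

```text
clock: 4.3
position: [0.4943, 0.0118, 0.1941]
ee_rot: [-0.003, 0.858, -0.514, 0.003]
contact_force: [0.1, 1.2, -2.2]
width: 0.013
```

Run:
```python
from h import *
plan((.4916,.0149),.19,-1.92)
```

```text
clock 4.3 pos [0.4943 0.0118 0.1941] toolx yaw -1.0794 tilt [0.0076 0.0021] q6 0.959
shift [-4.1  1.   4.1] turn 0.8406 F [ 0.06  1.17 -2.21] M [ 0.01  -0.01  -0.003] w 0.013
```

Emit:
drive_tool(
  steps=[
    [-4,1,0,0.84,-1],
    [-4,1,0,0.84,-1],
    [-4,1,0,0.84,-1],
    [-4,1,0,0.84,-1],
    [-4,1,0,0.84,-1],
  ],
)

```text
clock: 4.8
position: [0.4911, 0.0146, 0.1929]
ee_rot: [0.003, -0.612, 0.791, -0.001]
contact_force: [0.9, -0.7, -3.1]
width: 0.013
```

Emit:
drive_tool(
  steps=[
    [0,0,0,0.09,-1],
    [0,0,0,0.09,-1],
  ],
)

```text
clock: 5.0
position: [0.4905, 0.0144, 0.1917]
ee_rot: [0.002, -0.576, 0.818, -0.001]
contact_force: [-0.0, 0.1, -2.7]
width: 0.0129
```

Run:
```python
from h import *
import pickle
plan((.5574,-.0091),.19,-1.92)
c=cal("wrist"); im=manip.get_image("wrist"); cv2.imwrite("pics/i.png",im); pickle.dump(c,open("c.pkl","wb"))
for d in manip.masks_of("wrist","slot_mouth")[:2]: print(d["conf"],d["location"],onz(c,d["location"],.0865))
```

```text
clock 5.0 pos [0.4905 0.0144 0.1917] toolx yaw -1.9151 tilt [0.0043 0.0018] q6 1.8
shift [ -0.4 -70.9   2. ] turn 0.0049 F [-0.04  0.1  -2.68] M [ 0.029 -0.017  0.081] w 0.0129
0.58 [282.2, 109.4] [ 0.56045533 -0.01199909  0.0865    ]
```

View pics/i.png

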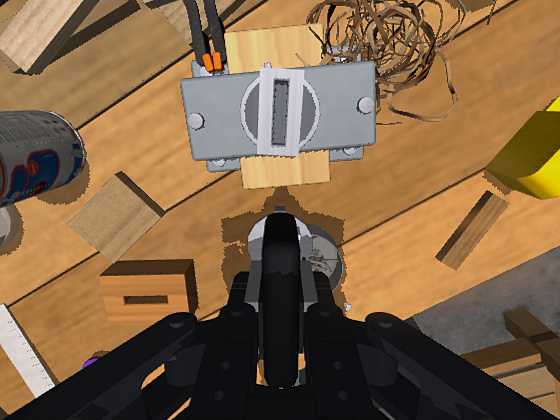

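The wrist picture shows the screw's slot at about (281,111), nearly vertical, and the empty stand slot at (147,299). I measure both by fitting their dark outlines.

Run:
```python
from h import *
im=cv2.imread("pics/i.png")
cv2.imwrite("pics/i2.png",cv2.resize(im[55:165,230:330],None,fx=5,fy=5,interpolation=cv2.INTER_NEAREST))
cv2.imwrite("pics/i3.png",cv2.resize(im[250:335,90:205],None,fx=5,fy=5,interpolation=cv2.INTER_NEAREST))
```

```text
(no output)
```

View pics/i2.png

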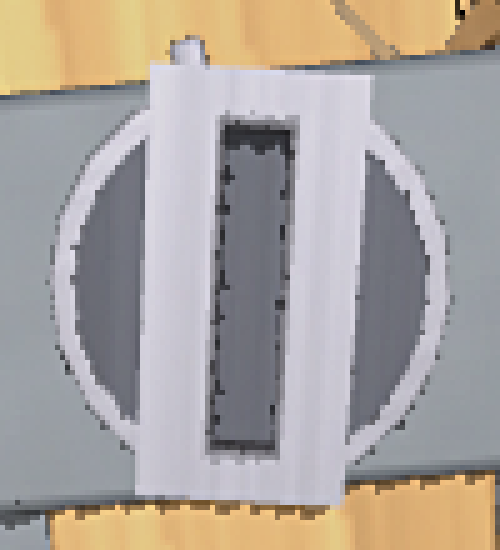

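View pics/i3.png

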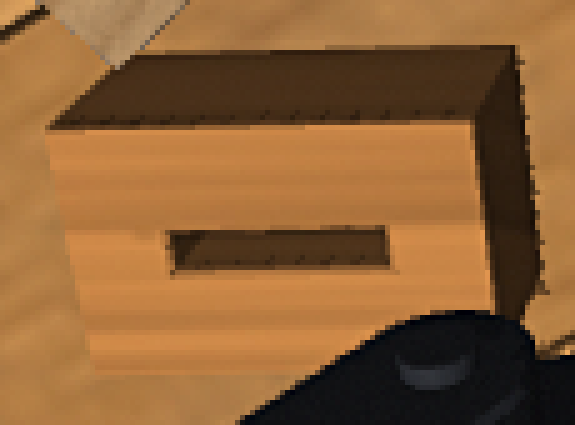

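Run:
```python
from h import *
import pickle; c=pickle.load(open("c.pkl","rb"))
def q(pts,ox,oy,z):
    P=np.array([onz(c,(ox+u/5-.5,oy+v/5-.5),z)[:2] for u,v in pts])
    ce=P.mean(0); a=(P[3]+P[2]-P[0]-P[1])/2; b=(P[1]+P[2]-P[0]-P[3])/2
    print("c",np.round(ce,4),"v-edge",np.round(np.linalg.norm(a),4),round(np.arctan2(a[1],a[0]),4),"h-edge",np.round(np.linalg.norm(b),4),round(np.arctan2(b[1],b[0]),4)); return ce
s=q([(218,113),(298,115),(280,458),(206,455)],230,55,.0865)
q([(150,65),(373,75),(343,507),(136,497)],230,55,.0865)
q([(170,230),(388,228),(390,269),(170,274)],90,250,.035)
```

```text
c [ 0.5591 -0.0096] v-edge 0.0458 2.7493 h-edge 0.0107 -1.9481
c [ 0.5587 -0.0094] v-edge 0.0579 2.7419 h-edge 0.03 -1.9613
c [0.4348 0.1784] v-edge 0.0097 2.6973 h-edge 0.044 -1.8968
```

Run:
```python
from h import *
plan((.5583,-.0092),.158,-1.962)
```

```text
clock 5.1 pos [0.4908 0.0145 0.1921] toolx yaw -1.9133 tilt [0.005  0.0019] q6 1.798
shift [ -0.3 -71.4  34.4] turn 0.0487 F [-0.22 -0.7  -2.79] M [ 0.013 -0.015 -0.019] w 0.0129
```

Emit:
drive_tool(
  steps=[
    [-0.3,-40,0,0.049,-1],
    [-0.3,-71.4,0,0.049,-1],
    [-0.3,-71.4,15,0.049,-1],
    [-0.3,-71.4,34,0.049,-1],
    [-0.3,-71.4,34,0.049,-1],
  ],
)

```text
clock: 5.6
position: [0.5562, -0.009, 0.1555]
ee_rot: [0.0, -0.557, 0.831, 0.002]
contact_force: [-1.1, 0.1, -3.6]
width: 0.0131
```

Run:
```python
from h import *
import pickle
plan((.5583,-.0092),.158,-1.962)
c=cal("wrist"); im=manip.get_image("wrist"); cv2.imwrite("pics/j.png",cv2.resize(im[180:400,190:370],None,fx=2.7,fy=2.7))
im=manip.get_image("side");cv2.imwrite("pics/js.png",cv2.resize(im[150:270,250:390],None,fx=5,fy=5,interpolation=cv2.INTER_CUBIC))
```

```text
clock 5.6 pos [ 0.5562 -0.009   0.1555] toolx yaw -1.9612 tilt [-0.0017  0.0027] q6 1.817
shift [-0.6 -2.  -2.5] turn 0.0008 F [-1.08  0.11 -3.64] M [ 0.016 -0.006  0.013] w 0.0131
```

View pics/j.png

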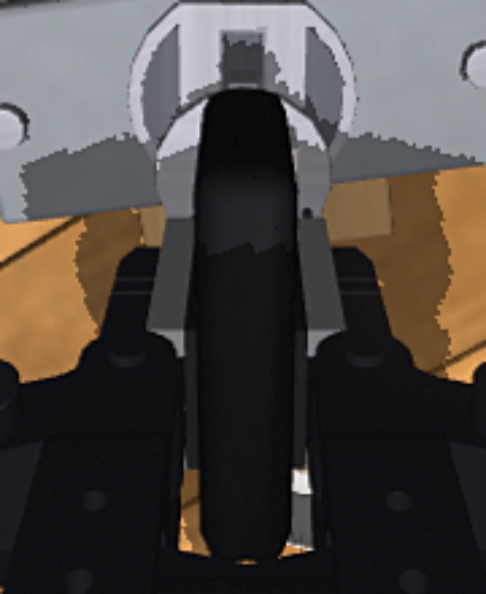

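View pics/js.png

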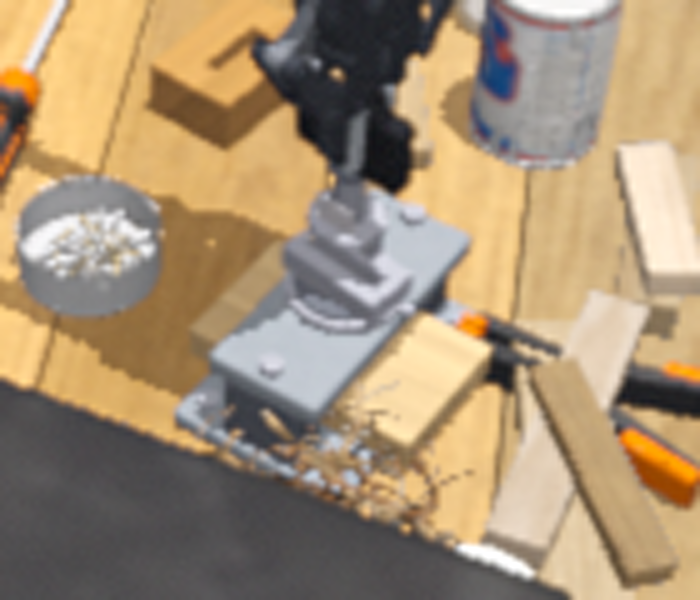

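Emit:
drive_tool(
  steps=[
    [-0.4,-2.2,0,0,-1],
    [-0.4,-2.2,4,0,-1],
    [-0.4,-2.2,8,0,-1],
    [-0.4,-2.2,8,0,-1],
  ],
)

```text
clock: 6.1
position: [0.5598, -0.0095, 0.1498]
ee_rot: [0.002, -0.556, 0.831, 0.0]
contact_force: [-0.5, 0.6, -2.6]
width: 0.013
```

Run:
```python
from h import *
plan((.5583,-.0092),.133,-1.962)
```

```text
clock 6.1 pos [ 0.5598 -0.0095  0.1498] toolx yaw -1.9613 tilt [0.003  0.0021] q6 1.817
shift [ 0.3  1.6 16.8] turn 0.0007 F [-0.53  0.61 -2.62] M [-0.034  0.066 -0.047] w 0.013
```

Emit:
drive_tool(
  steps=[
    [0.2,0.8,2,0,-1],
    [0.2,1,4,0,-1],
    [0.2,1,6,0,-1],
    [0.2,1,8,0,-1],
    [0.2,1,8,0,-1],
  ],
)

```text
clock: 6.6
position: [0.5586, -0.0093, 0.1414]
ee_rot: [0.002, -0.556, 0.831, 0.0]
contact_force: [0.2, -0.5, -2.5]
width: 0.0128
```

Run:
```python
from h import *
plan((.5583,-.0092),.133,-1.962)
```

```text
clock 6.6 pos [ 0.5586 -0.0093  0.1414] toolx yaw -1.9613 tilt [0.0023 0.0022] q6 1.817
shift [0.1 0.3 8.4] turn 0.0007 F [ 0.18 -0.48 -2.49] M [ 0.028  0.015 -0.005] w 0.0128
```

Emit:
drive_tool(
  steps=[
    [0,0,2,0,-1],
    [0,0,4,0,-1],
    [0,0,6,0,-1],
    [0,0,7.5,0,-1],
    [0,0,8.5,0,-1],
  ],
)

```text
clock: 7.1
position: [0.5586, -0.0092, 0.1329]
ee_rot: [0.002, -0.556, 0.831, 0.0]
contact_force: [-1.3, 0.3, 3.0]
width: 0.0131
```

Run:
```python
from h import *
plan((.5583,-.0092),.133,-1.962)
```

```text
clock 7.1 pos [ 0.5586 -0.0092  0.1329] toolx yaw -1.9613 tilt [0.0023 0.0022] q6 1.817
shift [ 0.1  0.3 -0.1] turn 0.0007 F [-1.28  0.28  2.99] M [-0.055  0.218  0.02 ] w 0.0131
```

Emit:
drive_tool(
  steps=[
    [0,0,0.8,0,-1],
    [0,0,0.8,0,-1],
    [0,0,0.8,0,-1],
  ],
)

```text
clock: 7.4
position: [0.5587, -0.0092, 0.1328]
ee_rot: [0.002, -0.556, 0.831, 0.0]
contact_force: [-2.2, 0.0, 6.0]
width: 0.0126
```

Run:
```python
from h import *
plan((.5583,-.0092),.133,-1.962)
im=manip.get_image("side");cv2.imwrite("pics/ks.png",cv2.resize(im[150:270,250:390],None,fx=5,fy=5,interpolation=cv2.INTER_CUBIC))
im=manip.get_image("wrist"); cv2.imwrite("pics/k.png",cv2.resize(im[150:400,190:370],None,fx=2.4,fy=2.4))
```

```text
clock 7.4 pos [ 0.5587 -0.0092  0.1328] toolx yaw -1.9613 tilt [0.0029 0.0021] q6 1.817
shift [ 0.1  0.4 -0.2] turn 0.0007 F [-2.22  0.03  5.98] M [-0.038  0.414 -0.018] w 0.0126
```

View pics/ks.png

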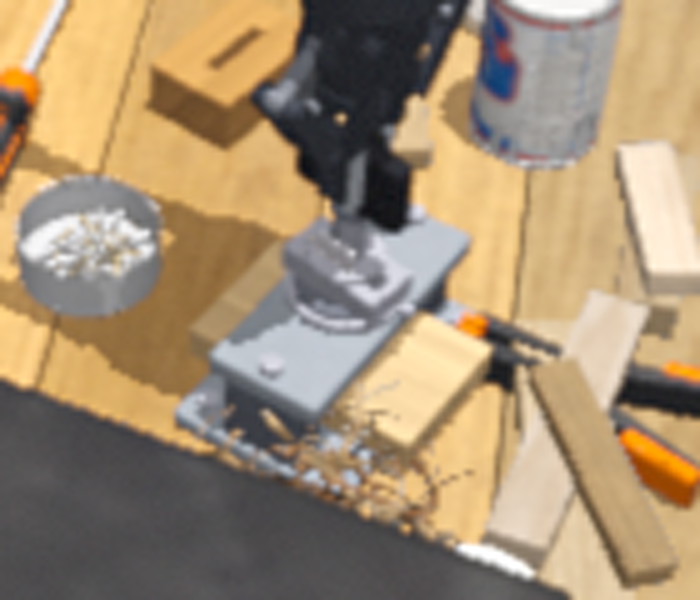

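View pics/k.png

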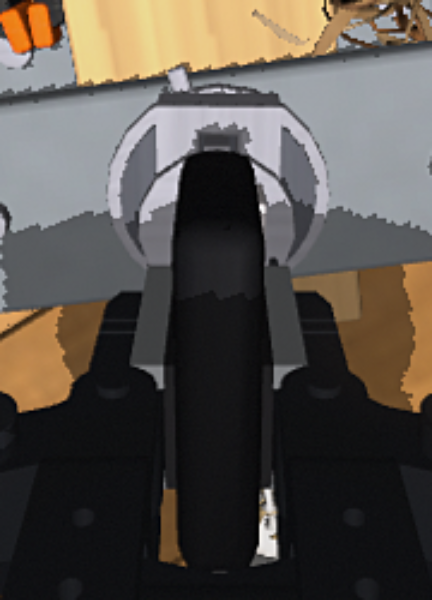

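Seated: the shoulder is on the cap, TCP z is 0.1328, and the net force swing is about 8 N. Now I turn clockwise in small bites.

Emit:
drive_tool(
  steps=[
    [0,0,0,0.02,-1],
    [0,0,0,0.04,-1],
    [0,0,0,0.04,-1],
  ],
)

```text
clock: 7.8
position: [0.5591, -0.0094, 0.1329]
ee_rot: [0.002, -0.54, 0.842, -0.0]
contact_force: [0.1, -0.2, 2.5]
width: 0.0132
```

```bash
cat > p.py <<'E'
from h import *
s=manip.get_state(); q=np.array(s["ee_rot"]); Rm=R.from_quat(q[[1,2,3,0]]).as_matrix()
print(round(float(s["clock"]),2),np.round(s["position"],4),"yaw",round(np.arctan2(Rm[1,0],Rm[0,0]),4),"q6",round(s["qpos"][5],4),"F",np.round(s["contact_force"],1),"M",np.round(s["moment"],3),"eff6",round(s["effort"][5],3),"w",round(float(s["width"]),4))
E
python3 p.py
```

```text
7.8 [ 0.5591 -0.0094  0.1329] yaw -2.0018 q6 1.8579 F [ 0.1 -0.2  2.5] M [-0.099  0.137  0.02 ] eff6 0.094 w 0.0132
```

Emit:
drive_tool(
  steps=[
    [0,0.2,0.4,0.02,-1],
    [0,0.2,0.4,0.04,-1],
    [0,0.2,0.4,0.04,-1],
  ],
)

```text
clock: 8.1
position: [0.5593, -0.0095, 0.1328]
ee_rot: [0.002, -0.522, 0.853, -0.001]
contact_force: [-1.7, -0.0, 4.4]
width: 0.013
```

```bash
python3 p.py
```

```text
8.1 [ 0.5593 -0.0095  0.1328] yaw -2.0423 q6 1.8985 F [-1.7 -0.   4.4] M [-0.151  0.161  0.   ] eff6 0.105 w 0.013
```

Emit:
drive_tool(
  steps=[
    [0,0.2,0.4,0.02,-1],
    [0,0.2,0.4,0.035,-1],
    [0,0.2,0.4,0.035,-1],
  ],
)

```text
clock: 8.4
position: [0.5593, -0.0095, 0.1328]
ee_rot: [0.003, -0.507, 0.862, -0.001]
contact_force: [-0.7, -0.5, 6.0]
width: 0.0135
```

```bash
python3 p.py
```

```text
8.4 [ 0.5593 -0.0095  0.1328] yaw -2.0777 q6 1.9342 F [-0.7 -0.5  6. ] M [-0.143  0.23   0.089] eff6 0.146 w 0.0135
```

Emit:
drive_tool(
  steps=[
    [0,0,0.2,0.02,-1],
    [0,0,0.2,0.03,-1],
    [0,0,0.2,0.03,-1],
  ],
)

```text
clock: 8.7
position: [0.5591, -0.0098, 0.1328]
ee_rot: [0.002, -0.494, 0.869, -0.001]
contact_force: [-1.3, -0.7, 5.6]
width: 0.0131
```

```bash
python3 p.py
```

```text
8.7 [ 0.5591 -0.0098  0.1328] yaw -2.108 q6 1.9648 F [-1.3 -0.7  5.6] M [-0.241  0.383  0.14 ] eff6 0.191 w 0.0131
```

Emit:
drive_tool(
  steps=[
    [0,0,0.2,0.015,-1],
    [0,0,0.2,0.025,-1],
    [0,0,0.2,0.025,-1],
  ],
)

```text
clock: 9.0
position: [0.5591, -0.0099, 0.1328]
ee_rot: [0.002, -0.483, 0.876, -0.001]
contact_force: [-1.1, -0.3, 4.8]
width: 0.0132
```

```bash
python3 p.py
```

```text
9.0 [ 0.5591 -0.0099  0.1328] yaw -2.133 q6 1.9899 F [-1.1 -0.3  4.8] M [-0.1    0.372  0.315] eff6 0.341 w 0.0132
```

Emit:
drive_tool(
  steps=[
    [0,0,0.2,0.01,-1],
    [0,0,0.2,0.01,-1],
    [0,0,0.2,0.01,-1],
  ],
)

```text
clock: 9.3
position: [0.559, -0.0099, 0.1328]
ee_rot: [0.002, -0.479, 0.878, -0.001]
contact_force: [-0.8, -0.5, 5.3]
width: 0.0131
```

```bash
python3 p.py
python3 - <<'E'
from h import *
im=manip.get_image("wrist"); cv2.imwrite("pics/l.png",im[150:300,200:360].repeat(4,0).repeat(4,1))
E
python3 p.py
```

```text
9.3 [ 0.559  -0.0099  0.1328] yaw -2.1425 q6 1.9998 F [-0.8 -0.5  5.3] M [-0.108  0.351  0.35 ] eff6 0.366 w 0.0131
9.35 [ 0.559  -0.0099  0.1328] yaw -2.1426 q6 1.9998 F [-1.6  0.2  5.2] M [-0.155  0.353  0.39 ] eff6 0.365 w 0.0131
```

View pics/l.png

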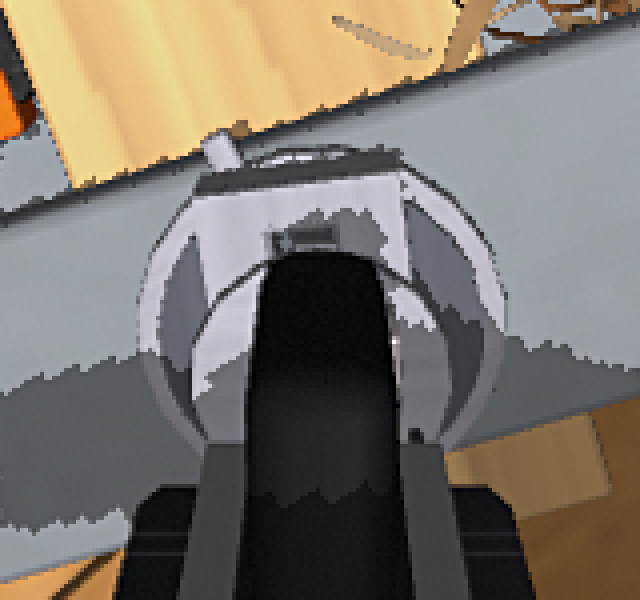

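Run:
```python
from h import *
c=cal("wrist")
# tab outer end now, and slot/cap edge
f=lambda u,v,z: onz(c,(200+(u+.5)/4-.5,150+(v+.5)/4-.5),z)
t=f(212,133,.0685); s=np.array([.5587,-.0094]); print("tab",t,np.linalg.norm(t[:2]-s),np.arctan2(*(t[:2]-s)[::-1]))
a,b=f(203,192,.0865),f(400,170,.0865); e=b-a; print("cap end edge yaw",np.arctan2(e[1],e[0]),np.linalg.norm(e[:2]))
a,b=f(272,255,.0865),f(337,248,.0865); e=b-a; print("slot end",np.arctan2(e[1],e[0]))
import pickle; c=pickle.load(open("c.pkl","rb"))
g=lambda u,v,z: onz(c,(230+(u+.5)/5-.5,55+(v+.5)/5-.5),z)
t=g(185,38,.0685); print("tab0",t,np.linalg.norm(t[:2]-s),np.arctan2(*(t[:2]-s)[::-1]))
```

```text
tab [ 0.59514239 -0.01259696  0.0685    ] 0.03658234729336126 -0.08750234227167449
cap end edge yaw -2.028841438464763 0.02832862590413767
slot end -2.0309890303066567
tab0 [ 0.59454777 -0.01237781  0.0685    ] 0.035971235108423816 -0.08287801656636902
```

The tab hasn't moved (angle -0.083 → -0.087 rad, within noise) and the load is about 0.37 N m. I continue in finer bites.

Emit:
drive_tool(
  steps=[
    [0,0,0.2,0.007,-1],
    [0,0,0.2,0.007,-1],
    [0,0,0.2,0.007,-1],
  ],
)

```text
clock: 9.65
position: [0.559, -0.0099, 0.1328]
ee_rot: [0.002, -0.476, 0.879, -0.001]
contact_force: [-0.6, -0.3, 5.3]
width: 0.0132
```

```bash
python3 p.py
```

```text
9.65 [ 0.559  -0.0099  0.1328] yaw -2.149 q6 2.0065 F [-0.6 -0.3  5.3] M [-0.069  0.325  0.454] eff6 0.408 w 0.0132
```

Emit:
drive_tool(
  steps=[
    [0,0,0.2,0.007,-1],
    [0,0,0.2,0.007,-1],
  ],
)

```text
clock: 9.85
position: [0.559, -0.0099, 0.1328]
ee_rot: [0.002, -0.473, 0.881, -0.002]
contact_force: [-0.8, 0.3, 4.5]
width: 0.0131
```

```bash
python3 p.py
python3 - <<'E'
from h import *
M=[];E=[]
for i in range(6):
    im=manip.get_image("wrist"); s=manip.get_state(); M.append(s["moment"][2]); E.append(s["effort"][5])
print(np.round(M,3),np.mean(M),np.round(E,3)); cv2.imwrite("pics/m.png",im); print(s["clock"])
E
```

```text
9.85 [ 0.559  -0.0099  0.1328] yaw -2.1554 q6 2.0132 F [-0.8  0.3  4.5] M [-0.082  0.285  0.42 ] eff6 0.472 w 0.0131
[0.388 0.469 0.435 0.416 0.449 0.501] 0.4428779131400969 [0.453 0.449 0.448 0.448 0.448 0.448]
10.15
```

Emit:
drive_tool(
  steps=[
    [0,0,0.2,0.007,-1],
    [0,0,0.2,0.013,-1],
    [0,0,0.2,0.013,-1],
  ],
)

```text
clock: 10.45
position: [0.559, -0.0099, 0.1328]
ee_rot: [0.002, -0.468, 0.884, -0.002]
contact_force: [-1.1, -0.3, 5.5]
width: 0.0131
```

```bash
python3 p.py
python3 - <<'E'
from h import *
M=[];E=[]
for i in range(6):
    im=manip.get_image("wrist"); s=manip.get_state(); M.append(s["moment"][2]); E.append(s["effort"][5])
print(np.round(M,3),np.mean(M),np.round(E,3)); cv2.imwrite("pics/n.png",im); print(s["clock"])
cv2.imwrite("pics/n2.png",cv2.resize(im[160:300,200:360],None,fx=5,fy=4.2,interpolation=cv2.INTER_NEAREST))
E
```

```text
10.45 [ 0.559  -0.0099  0.1328] yaw -2.1674 q6 2.0256 F [-1.1 -0.3  5.5] M [-0.073  0.335  0.524] eff6 0.55 w 0.0131
[0.584 0.558 0.557 0.579 0.511 0.524] 0.5521771937587873 [0.531 0.527 0.527 0.527 0.527 0.527]
10.75
```

View pics/n2.png

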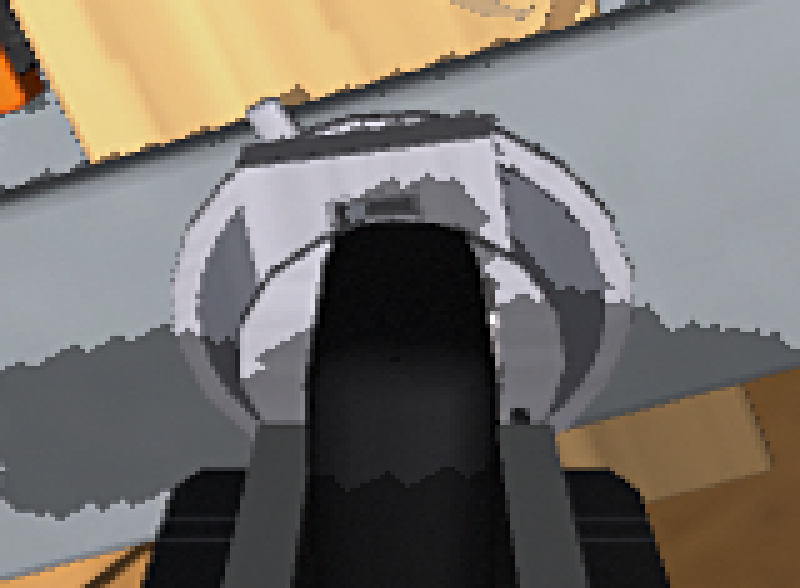

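Load is about 0.53–0.55 N m. I hold it: camera calls keep the last target, and I watch the tab and torque meanwhile.

```bash
python3 - <<'E'
from h import *
M=[];E=[]
for i in range(48):
    im=manip.get_image("wrist"); s=manip.get_state(); M.append(s["moment"][2]); E.append(s["effort"][5])
print(np.mean(M[:24]),np.mean(M[24:]),np.std(M),min(E),max(E),s["clock"]); cv2.imwrite("pics/o.png",im)
a=cv2.imread("pics/n.png").astype(int); d=abs(im.astype(int)-a).max(2); print("diff px tab region",(d[170:215,240:330]>25).sum())
E
python3 p.py
```

```text
0.526558539446118 0.5197176554484808 0.03515771375847111 0.5265600979328156 0.5266395024955273 13.15
diff px tab region 0
13.15 [ 0.559  -0.0098  0.1328] yaw -2.1673 q6 2.0255 F [-1.5 -0.5  5.1] M [-0.029  0.318  0.55 ] eff6 0.527 w 0.0133
```

The load held 2.7 s with steady torque, and no pixel changed around the tab. Now I let the load off and centre the blade in its play.

Emit:
drive_tool(
  steps=[
    [0,0,0,-0.03,-1],
    [0,0,0,-0.06,-1],
    [0,0,0,-0.09,-1],
    [0,0,0,-0.12,-1],
    [0,0,0,-0.12,-1],
  ],
)

```text
clock: 13.65
position: [0.559, -0.0098, 0.1328]
ee_rot: [0.002, -0.52, 0.854, -0.002]
contact_force: [-1.0, 0.6, 5.2]
width: 0.0128
```

```bash
python3 p.py
python3 - <<'E'
from h import *
im=manip.get_image("wrist"); cv2.imwrite("pics/q.png",cv2.resize(im[160:300,200:360],None,fx=5,fy=4.2,interpolation=cv2.INTER_NEAREST))
E
python3 p.py
```

```text
13.65 [ 0.559  -0.0098  0.1328] yaw -2.0478 q6 1.9059 F [-1.   0.6  5.2] M [-0.082  0.243  0.048] eff6 -0.134 w 0.0128
13.7 [ 0.5591 -0.0098  0.1328] yaw -2.0482 q6 1.9063 F [0.1 0.4 4.2] M [-0.057  0.195  0.002] eff6 -0.037 w 0.0135
```

View pics/q.png

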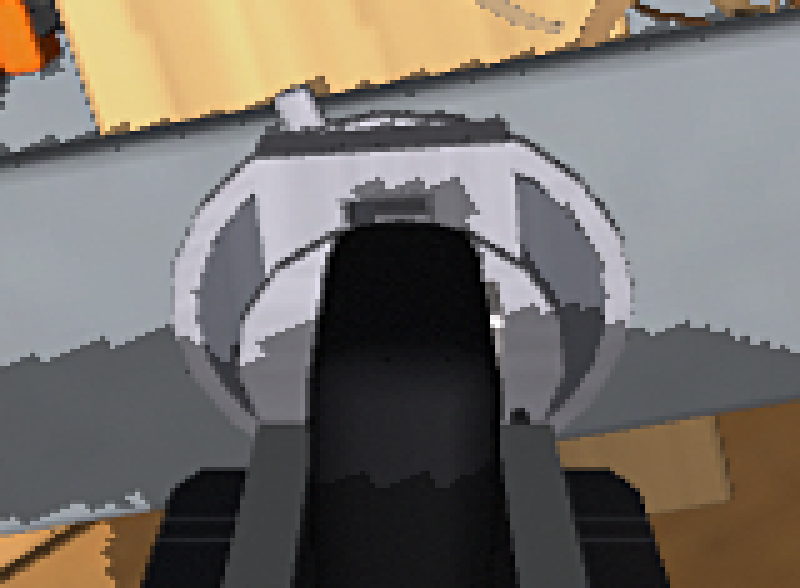

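The load is off (moment about 0) and the blade is central in its play. I lift out.

Emit:
drive_tool(
  steps=[
    [0,0,-3,0,-1],
    [0,0,-8,0,-1],
    [0,0,-15,0,-1],
    [0,0,-35,0,-1],
    [0,0,-60,0,-1],
  ],
)

```text
clock: 14.2
position: [0.5578, -0.0095, 0.1924]
ee_rot: [0.001, -0.52, 0.854, -0.001]
contact_force: [0.3, -0.4, -3.1]
width: 0.013
```

```bash
python3 p.py
python3 - <<'E'
from h import *
c=cal("wrist"); im=manip.get_image("wrist"); cv2.imwrite("pics/r.png",im)
plan((.4358,.1794),.19,-.319)
E
```

```text
14.2 [ 0.5578 -0.0095  0.1924] yaw -2.0485 q6 1.9065 F [ 0.3 -0.4 -3.1] M [-0.046 -0.012  0.014] eff6 0.0 w 0.013
clock 14.25 pos [ 0.5608 -0.0099  0.1976] toolx yaw -2.0483 tilt [ 0.0118 -0.0015] q6 1.906
shift [-110.6  198.1    5.9] turn 1.4123 F [ 1.38 -0.53  1.19] M [-0.02  -0.124  0.02 ] w 0.0132
```

View pics/r.png

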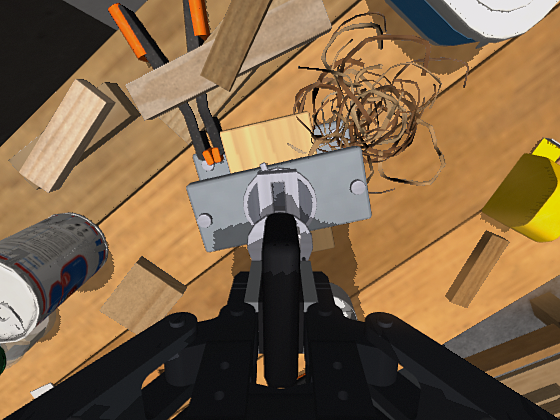

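Emit:
drive_tool(
  steps=[
    [-110,198,0,-1.73,-1],
    [-110,198,0,-1.73,-1],
    [-110,198,0,-1.73,-1],
    [-110,198,0,-1.73,-1],
    [-110,198,0,-1.73,-1],
  ],
)

```text
clock: 14.75
position: [0.4324, 0.1813, 0.1956]
ee_rot: [-0.001, 0.799, -0.601, 0.003]
contact_force: [0.1, -0.4, -2.0]
width: 0.0135
```

Run:
```python
from h import *
plan((.4358,.1794),.19,-.319)
```

```text
clock 14.75 pos [0.4324 0.1813 0.1956] toolx yaw -1.2903 tilt [ 0.006 -0.001] q6 1.542
shift [ 2.8 -2.7  5.6] turn -0.9713 F [ 0.09 -0.43 -1.99] M [-0.054 -0.012  0.009] w 0.0135
```

Run:
```python
from h import *
plan((.414,.113),.19,-.319)
```

```text
clock 14.75 pos [0.4324 0.1813 0.1956] toolx yaw -1.2903 tilt [ 0.006 -0.001] q6 1.542
shift [60.5 36.6  5.5] turn -0.9713 F [ 0.09 -0.43 -1.99] M [-0.054 -0.012  0.009] w 0.0135
```

Emit:
drive_tool(
  steps=[
    [60,37,0,-0.972,-1],
    [60,37,0,-0.972,-1],
    [60,37,0,-0.972,-1],
    [60,37,0,-0.972,-1],
    [60,37,0,-0.972,-1],
  ],
)

```text
clock: 15.25
position: [0.4132, 0.1133, 0.1954]
ee_rot: [-0.0, 0.961, -0.276, 0.003]
contact_force: [-0.3, -1.2, -3.2]
width: 0.0131
```

Run:
```python
from h import *
plan((.414,.113),.19,-.319)
```

```text
clock 15.25 pos [0.4132 0.1133 0.1954] toolx yaw -0.5592 tilt [ 0.0069 -0.0011] q6 0.666
shift [ 0.8 -0.1  5.4] turn -0.2402 F [-0.27 -1.15 -3.18] M [-0.003  0.062 -0.04 ] w 0.0131
```

Emit:
drive_tool(
  steps=[
    [0.8,0,0,-0.24,-1],
    [0.8,0,0,-0.24,-1],
    [0.8,0,0,-0.24,-1],
    [0.8,0,0,-0.24,-1],
  ],
)

```text
clock: 15.65
position: [0.4138, 0.1129, 0.1953]
ee_rot: [-0.0, 0.987, -0.16, 0.003]
contact_force: [-0.5, 0.0, -1.5]
width: 0.0131
```

Run:
```python
from h import *
import pickle
plan((.4358,.1794),.19,-.319)
c=cal("wrist"); im=manip.get_image("wrist"); cv2.imwrite("pics/s.png",im); pickle.dump(c,open("c.pkl","wb"))
for d in manip.masks_of("wrist","key_stand_hole0")[:2]: print(d["conf"],d["location"],onz(c,d["location"],.035))
```

```text
clock 15.65 pos [0.4138 0.1129 0.1953] toolx yaw -0.3214 tilt [ 0.0069 -0.0009] q6 0.427
shift [ -0.2 -70.    5.4] turn -0.0024 F [-0.47  0.03 -1.48] M [ 0.04   0.036 -0.007] w 0.0131
0.79 [278.9, 110.4] [0.43666755 0.18099399 0.035     ]
```

View pics/s.png

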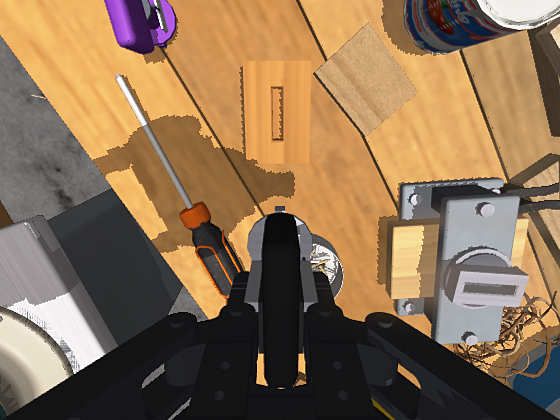

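Run:
```python
from h import *
import pickle; c=pickle.load(open("c.pkl","rb"))
im=cv2.imread("pics/s.png"); 
P=[onz(c,p,.035)[:2] for p in [(270.5,86),(283,86),(283.5,140.5),(270,140.5)]]; print(np.mean(P,0)); a=P[3]-P[0];b=P[2]-P[1]
print(np.arctan2(a[1],a[0]),np.arctan2(b[1],b[0]))
plan((.4357,.1795),.105,-.319)
```

```text
[0.43402409 0.17887902]
-1.9124171622134176 -1.881788499715613
clock 15.75 pos [0.4139 0.1129 0.1953] toolx yaw -0.3207 tilt [ 0.0069 -0.001 ] q6 0.427
shift [ -0.9 -69.9  90.4] turn -0.0017 F [-0.12 -0.18 -2.55] M [-0.006  0.012  0.008] w 0.013
```

Emit:
drive_tool(
  steps=[
    [-1.5,-40,0,0,-1],
    [-1.5,-69.5,0,0,-1],
    [-1.5,-69.5,35,0,-1],
    [-1.5,-69.5,70,0,-1],
    [-1.5,-69.5,88,0,-1],
  ],
)

```text
clock: 16.25
position: [0.4331, 0.1792, 0.1049]
ee_rot: [0.001, 0.987, -0.16, 0.001]
contact_force: [-0.2, 0.4, -1.7]
width: 0.0131
```

Emit:
drive_tool(
  steps=[
    [0,0,0,0,-1],
    [0,0,0,0,-1],
  ],
)

```text
clock: 16.45
position: [0.433, 0.1792, 0.1048]
ee_rot: [0.001, 0.987, -0.16, 0.001]
contact_force: [0.0, 0.2, -1.9]
width: 0.0128
```

Run:
```python
from h import *
plan((.4350,.1792),.0814,-.319)
im=manip.get_image("wrist"); cv2.imwrite("pics/t.png",cv2.resize(im[150:400,190:370],None,fx=2.4,fy=2.4))
```

```text
clock 16.45 pos [0.433  0.1792 0.1048] toolx yaw -0.3216 tilt [ 0.0018 -0.0022] q6 0.569
shift [ 1.8 -0.6 23.4] turn -0.0026 F [ 0.05  0.24 -1.88] M [ 0.    -0.035  0.031] w 0.0128
```

View pics/t.png

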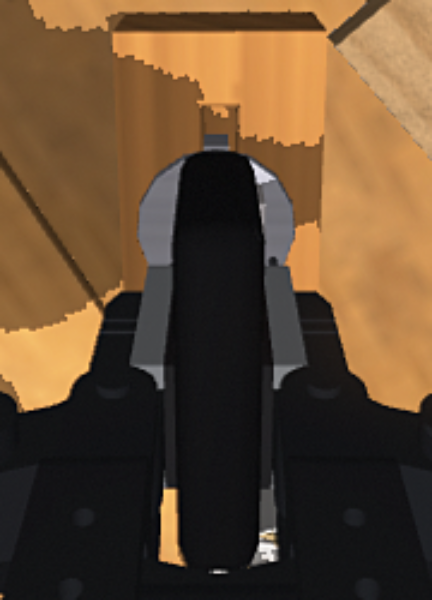

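Emit:
drive_tool(
  steps=[
    [1.4,-0.3,0,0.0,-1],
    [1.4,-0.3,5,0.0,-1],
    [1.4,-0.3,9,0.0,-1],
    [1.4,-0.3,12,0,-1],
    [1.4,-0.3,15,0,-1],
  ],
)

```text
clock: 17.0
position: [0.4353, 0.1792, 0.0904]
ee_rot: [0.001, 0.987, -0.16, 0.002]
contact_force: [0.4, 0.3, -2.7]
width: 0.0129
```

Run:
```python
from h import *
plan((.4350,.1792),.0814,-.319)
```

```text
clock 17.0 pos [0.4353 0.1792 0.0904] toolx yaw -0.3215 tilt [ 0.0039 -0.0017] q6 0.568
shift [-0.3  0.   9. ] turn -0.0025 F [ 0.44  0.33 -2.7 ] M [0.    0.046 0.007] w 0.0129
```

Already 3 mm in with no contact force. I keep going down to home.

Emit:
drive_tool(
  steps=[
    [0,0,2.5,0,-1],
    [0,0,5,0,-1],
    [0,0,7,0,-1],
    [0,0,8.5,0,-1],
    [0,0,9.5,0,-1],
  ],
)

```text
clock: 17.5
position: [0.4353, 0.1791, 0.0813]
ee_rot: [0.001, 0.987, -0.16, 0.002]
contact_force: [-3.3, 0.0, 9.6]
width: 0.0131
```

Emit:
drive_tool(
  steps=[
    [0,0,0.8,0,-1],
    [0,0,0.8,0,-1],
    [0,0,0.8,0,-1],
  ],
)

```text
clock: 17.8
position: [0.4353, 0.1791, 0.0813]
ee_rot: [0.001, 0.987, -0.16, 0.002]
contact_force: [-3.4, -0.2, 5.5]
width: 0.013
```

Run:
```python
from h import *
plan((.4350,.1792),.0814,-.319)
```

```text
clock 17.8 pos [0.4353 0.1791 0.0813] toolx yaw -0.3215 tilt [ 0.0041 -0.0017] q6 0.568
shift [-0.3  0.  -0.1] turn -0.0025 F [-3.44 -0.23  5.51] M [-0.136  0.447 -0.076] w 0.013
```

Home at z = 0.0813, against 0.0814 at the grasp. I release.

Emit:
drive_tool(
  steps=[
    [0,0,0,0,-0.55],
    [0,0,0,0,-0.4],
    [0,0,0,0,0],
    [0,0,0,0,0.5],
    [0,0,0,0,1],
  ],
  squeeze=20,
)

```text
clock: 18.3
position: [0.4354, 0.1791, 0.0813]
ee_rot: [0.001, 0.987, -0.16, 0.002]
contact_force: [-1.3, 0.4, 0.3]
width: 0.0686
```

Emit:
drive_tool(
  steps=[
    [0,0,0,0,1],
    [0,0,0,0,1],
    [0,0,-15,0,1],
    [0,0,-50,0,1],
    [0,0,-100,0,1],
  ],
)

```text
clock: 18.8
position: [0.4329, 0.1788, 0.1802]
ee_rot: [0.002, 0.987, -0.16, -0.001]
contact_force: [0.8, 0.4, -0.7]
width: 0.0854
```

Emit:
drive_tool(
  steps=[
    [0,40,-50,0,1],
    [0,80,-50,0,1],
    [0,80,-50,0,1],
  ],
)

```text
clock: 19.1
position: [0.4072, 0.0994, 0.2328]
ee_rot: [0.003, 0.987, -0.162, 0.001]
contact_force: [-0.1, -0.3, 0.1]
width: 0.0855
```

```bash
python3 p.py
python3 - <<'E'
from h import *
c=cal("wrist"); im=manip.get_image("wrist"); cv2.imwrite("pics/u.png",im)
print([np.round(proj(c,p)[0]).tolist() for p in box(.4350,.1791,-1.89,.0945)])
s=manip.get_image("side"); cv2.imwrite("pics/us.png",cv2.resize(s[90:250,220:400],None,fx=4.4,fy=3.7,interpolation=cv2.INTER_CUBIC))
cv2.imwrite("pics/ut.png",manip.get_image("top"))
E
```

```text
19.1 [0.4072 0.0994 0.2328] yaw -0.3258 q6 0.4057 F [-0.1 -0.3  0.1] M [ 0.011  0.    -0.011] eff6 -0.352 w 0.0855
[[290.0, 137.0], [289.0, 133.0], [271.0, 138.0], [272.0, 133.0], [290.0, 43.0], [289.0, 51.0], [270.0, 43.0], [271.0, 51.0]]
```

View pics/u.png

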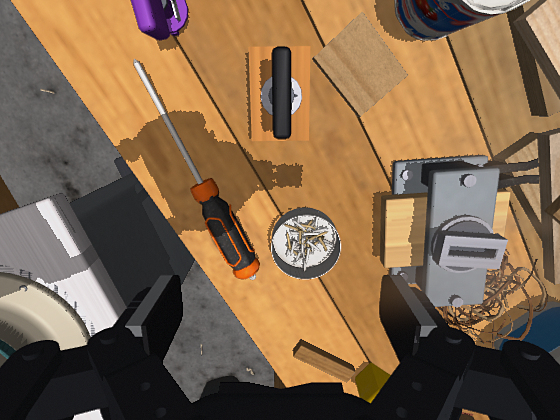

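View pics/us.png

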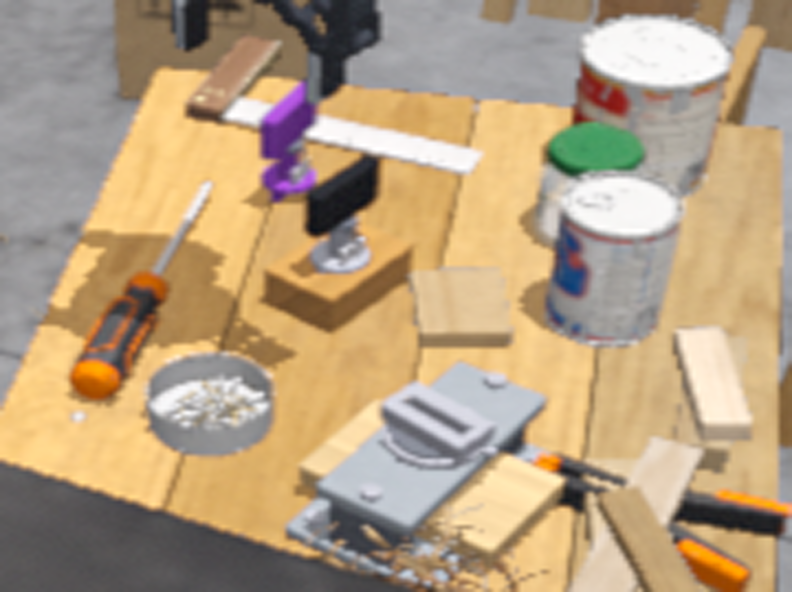

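View pics/ut.png

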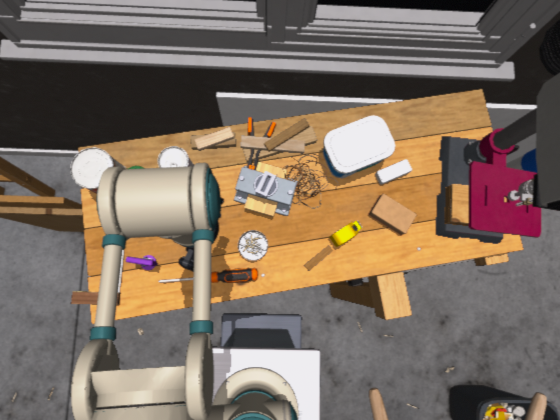

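The key stands upright with its shoulder on the stand, and its outline matches the predicted (271–290, 43–137). The tin (253,245), tape measure (346,233) and cork block (393,214) are where they were. I let the arm settle and hand in.

Emit:
drive_tool(
  steps=[
    [0,0,0,0,1],
    [0,0,0,0,1],
    [0,0,0,0,1],
  ],
)

```text
clock: 19.55
position: [0.4076, 0.1039, 0.2296]
ee_rot: [0.001, 0.987, -0.16, -0.002]
contact_force: [-0.3, -0.1, 0.6]
width: 0.0857
```

```bash
python3 p.py; python3 -c "
from rig import manip
print(manip.sign_off())"
```

```text
19.55 [0.4076 0.1039 0.2296] yaw -0.3213 q6 0.4076 F [-0.3 -0.1  0.6] M [-0.012  0.019 -0.008] eff6 0.002 w 0.0857
the job is handed in; nothing more can be done
None
```

The job is done and was handed in at about 19.6 s of the 64 s allowed. The torque key did the check on the clamp screw and is back in its stand.

- **Seating:** the blade went fully home in the screw's slot, with the shoulder resting on the cap.
- **Load:** I turned clockwise through the play and loaded the screw to about 0.53 N m. The joint effort read 0.527 (0.55 for a moment as it came on). The noisier wrist moment averaged 0.52–0.55, with single readings up to 0.58. I did not read the key's pointer; the torque comes from these two readings.
- **Hold:** I kept the load on for 2.7 s. The torque stayed steady and the picture around the tab did not change. Between the start and about 0.37 N m the tab's angle differed by 0.005 rad, within measuring noise.
- **Return:** the load came off to about zero before I lifted the key out. It went back home in the stand at the same height as at the start (0.0813 against 0.0814 m). The last pictures show it upright and released, the gripper clear of it, and the tin, tape measure and cork block where they were.

No check failed. The only disagreement was 1–2 mm between the camera fixes of the stand slot and the pose at which I gripped the key. That is within the calibration error, and the key went in without force.

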